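# Lay up a pair of heel blocks for the press with a separator between them

### The job

Lay up this pair of leather heel blocks for the press: take the shorter of the two white separator boards out of the rack and lay it flat on the heel block that already stands on the steel carrier plate, centred on the block, with a short edge against the plate's upright stop. Then stack the second heel block on the board, right way up, squarely above the first and with its flat face against the stop. Set both down gently rather than letting them fall, do not shift the lower block, and leave everything else alone.

Things in the scene. Friction and masses are not known exactly. Their poses are not given: they have to be found in the camera images.
- carrier: Press carrier plate, fixed: dark steel, 140 (x) by 130 (y) by 12 mm, mid-bench. Origin: centre of its underside, on the bench; z up; yaw up to 0.3 rad. An upright steel stop 110 mm wide (y), 8 mm thick, top 78 mm above the bench, stands across it near its -x end (robot's side), two gussets behind. A 10 mm high U handle reaches 26 mm beyond its +x end.
- stop (a point): Foot of the stop's working face: the middle of the face that looks to the carrier's +x, at the height of the plate's top (12 mm above the bench). Axes as the carrier's: +x points straight out from the stop's face, y runs along the stop.
- heel_low: Lower heel block, loose on the carrier, flat face against the stop, up to 15 mm aside of its middle: brown stacked leather, D-shaped, 62 mm long (x), 58 wide (y), 24 high, 85 g. Origin: centre of the underside, 31 mm from the flat face, which is at -x; sides straight and parallel for 33 mm from that face, then a half round of radius 29 mm.
- heel_next: Second heel block, same shape, size and axes as the first, lying right way up and loose on the bench left or right of the carrier, its flat face (-x) turned towards the robot within 0.6 rad. 60 to 120 g. Origin: centre of the underside.
- heel_next_breast (a point): Middle of the lower edge of the second heel block's flat face (31 mm to -x of its origin).
- rack: Slotted plywood rack, fixed, on the other side of the carrier from the second block: foot 130 (x) by 100 (y) by 6 mm; yaw up to 0.25 rad. Origin: centre of its underside. Two slots, at x = -35 and +35 mm, 13 mm wide between dividers 12 mm thick and 90 mm long (y), tops 36 mm above the bench. The boards stand in the slots with their thickness along the rack's x.
- separator: The shorter of two white plastic boards: 10 mm thick (its x), 100 mm long (its y), 66 mm (its z), about 64 g; both faces alike. Origin: its centre. It starts standing on a long edge in one of the rack's two slots (either one), its upper long edge 72 mm above the bench, so that 36 mm of it stands clear of the dividers.
- long_board: The longer white board, in the rack's other slot; it is to stay there: 10 by 140 by 66 mm, axes and origin as the shorter one's.
- cement_bottle: White square bottle 85 by 85 mm with a yellow cone spout, 190 mm tall, at the left end of the work area; leave alone. Origin: centre of the underside.
- hammer: Hammer lying roughly along y at the far edge of the work area, 250 mm long; leave alone. Origin: under its middle.
- last: Brown wooden shoe last, about 250 (its x, along the bench away from the robot) by 78 mm and 92 mm tall, at the right end of the work area; leave alone. Origin: centre of the underside.
There are look-alikes about, which are no part of the job. What is shaped like the heel_next but purple is not meant.

How it is judged (in metres and radians):
On the way:
1. the separator lies flat on the lower heel block, let go, before the second block is on it (z of separator in the frame of heel_low between 0.027 and 0.031 m and angle between the x axis of separator and the z axis of carrier, either way round below 0.06 rad and horizontal distance between separator and heel_low below 0.1 m and contact force between each of the fingers, heel_next and separator below 0.05 N), for 0.2 s.
At the end, for the whole second after the job is handed in: Lower block within 4 mm of its start. Short board flat on it, short edge within 3.5 mm of the stop, centred within 6 mm. Second block upright on the board, flat face within 3 mm of the stop, within 5 mm sideways of the lower block. Board and blocks square within 0.07 rad and at rest (distance of heel_low from where it was at the start of the episode below 0.004 m and angle between the x axis of heel_low and the x axis of carrier, either way round below 0.06 rad and angle between heel_low's own z axis and vertical below 0.04 rad and z of separator in the frame of heel_low between 0.027 and 0.031 m and angle between the x axis of separator and the z axis of carrier, either way round below 0.06 rad and horizontal distance between separator and heel_low below 0.1 m and x of separator in the frame of stop between 0.046 and 0.0535 m and y of separator in the frame of heel_low between -0.006 and 0.006 m and angle between the y axis of separator and the x axis of carrier, either way round below 0.07 rad and z of heel_next in the frame of heel_low between 0.032 and 0.036 m and angle between heel_next's own z axis and vertical below 0.05 rad and x of heel_next_breast in the frame of stop between -0.002 and 0.003 m and y of heel_next in the frame of heel_low between -0.005 and 0.005 m and angle between the x axis of heel_next and the x axis of carrier, either way round below 0.07 rad and linear speed of each of heel_low, separator, heel_next below 0.02 m/s); the robot touches nothing.
It fails at once if the separator is let fall onto the stack (contact force between the fingers and separator below 0.05 N and linear speed of separator above 0.4 m/s and horizontal distance between separator and heel_low below 0.09 m).
It fails at once if the second heel block is let fall onto the stack (contact force between the fingers and heel_next below 0.05 N and linear speed of heel_next above 0.4 m/s and horizontal distance between heel_next and heel_low below 0.09 m).
It fails at once if the longer board leaves its place (distance of long_board from where it was at the start of the episode above 0.03 m).
It fails at once if a bystander is disturbed (distance of any of cement_bottle, hammer, last from where it was at the start of the episode above 0.03 m).
It also fails if it takes over 61 s, if anything falls off the work surface, if the arm or the gripper's body presses on something with over 40 N, if the wrist force passes 120 N, or if a joint passes its speed limit or range.

### The arm

A 7-joint arm with a two-finger parallel gripper is mounted at the origin on the work surface. World frame = base frame: x ahead of the robot, y to its left, z up, the work surface at z = 0. Lengths are in mm, angles in rad, forces in N, time in s.
With the tool pointing down it reaches from about 400 to 875 mm from the base axis. Payload 4.4 kg.
Tool frame: the origin (TCP) lies at the very end of the fingers, on their centre line; the grasp point (between the pads) lies 19 mm behind it; z points along the fingers, y is the line along which they close (so a half turn about z gives the same grasp; the last joint's range is limited). The gripper opens to 85 mm and grips with 20 to 120 N. Pads are 22 mm wide; open, the fingers measure 114 mm over their backs; the gripper's body (76 mm by 85 mm) begins 54 mm behind the grasp point. The pads swing forward as they close: fully open they stand 13 mm farther back than shut.
Start: joints at [-1.184, 0.628, 0.038, 1.517, -0.027, 0.996, -0.02], TCP at [284.345, 584.522, 231.313] pointing down, gripper open.
Joint ranges: [-3.06, 3.06], [-0.37, 2.12], [-1.25, 1.32], [0.18, 2.47], [-1.1, 4.24], [0.23, 1.98], [-2.94, 2.94]. Speed limits (rad/s): [2.57, 2.57, 3.14, 3.14, 3.14, 3.14, 3.14].

### API

Orientations are given as [roll, pitch, yaw] about the fixed x, y, z axes, in that order (R = Rz(yaw) Ry(pitch) Rx(roll)).
In Python, from cell import monitor, viewer, workorder gives the robot as it stands.
- The arm moves only by the tool arm_command, never from a script. Its argument "series" is one flat list of numbers, 5 for each row, row after row: the opening in per cent of the stroke, from 0 (shut) to 100 (fully open), then the shift along the tool's x, y, z in cm, then the turn about the tool's z in degrees. In form: [claw, x, y, z, roll, claw, x, y, z, roll, ...]. A call has exactly 5 rows; each row is the pose to reach, as a shift and turn from the pose commanded when the call began, along the tool's axes at that moment; what a row does not reach only later rows make up. A row lasts 1/12 s, in which the tool goes at most 41.7 mm and 7.16 degrees, less where a joint would pass 70% of its speed; a pose out of reach is approached as far as the arm can. A call with a gripper value outside its range is refused whole. The fingers move at their own pace and stop on an object; the grip force is fixed at half the most. Time passes only in rows, so rows that repeat a pose let the fingers close, or fill a call up. It gives the time, the measured TCP pose, the force, the opening and the grip force at its end, in the units of the state.
- monitor.read_state(): the state, without advancing time (a new reading comes with each control period).
- viewer.get_image(name): name is "side" or "top"; returns (picture, depth): 480x640x3 uint8, red, green, blue; 480x640 float32, mm along the optical axis (not along the pixel's ray), 0 where there is no reading.
- viewer.camera_model(name): a dict with "mtx" (3x3 intrinsics, pixels), "R" (3x3) and "t" (3): a world point X has camera coordinates R X + t. Camera axes: x right, y down, z forward; pixel columns grow to the right and rows downward; lengths in mm; the calibration is good to about 2 mm. A picture is of the moment at which its call begins. camera_model takes no time and is no camera call.
- workorder.finish_job(): hands the job in; it is judged then, once.
The state is a dict: "clock": time; "qpos": joint angles; "qd": joint speeds; "tau": joint torques, N m; "eef_pos": TCP position; "tool_rot": TCP orientation; "force": force on the tool from outside, world axes, zero at the start; "torque": the same for the moment, N m; "width": finger opening in mm; "gripper_force": force on a finger pad.
Only numpy, scipy, OpenCV 4.12 (cv2) and the standard library are available. Lean on these libraries where they do the work, as an engineer would, in place of code of your own. Each camera call takes 0.05 s, during which the arm holds its last target. There are 200 camera calls.

## Working session

There is one attempt and no reset: what is moved stays moved. The work goes in short steps, Python scripts to look and compute and a tool call to move; the robot and the scene stay as the last step left them, time stands still between calls to the robot, and variables do not carry over. Pictures are saved under pics/ and viewed, at most 10 in all, crops included, and the job is handed in when it is done.

Besides the shell and the picture viewer there is one more tool, called after ">>>" as name(argument=value, ...) on one line, values as JSON. arm_command: Moves the arm, as the interface text tells. Its arguments: {"type":"object","properties":{"series":{"type":"array","items":{"type":"number"}}},"required":["series"]}

```bash
ls; mkdir -p pics; python3 - <<'E'
from cell import monitor, viewer
import cv2, numpy as np
for n in("top","side"):
    p,d=viewer.get_image(n); cv2.imwrite(f"pics/{n}0.png",p[:,:,::-1]); np.savez(f"pics/{n}0.npz",p=p,d=d)
    m=viewer.camera_model(n); print(n,np.round(m["mtx"],1).tolist(),np.round(m["R"],3).tolist(),np.round(m["t"],1))
print(monitor.read_state())
E
```

```text
pics
top [[463.4, 0.0, 318.3], [0.0, 463.4, 230.7], [0.0, 0.0, 1.0]] [[-0.013, -1.0, -0.018], [-0.987, 0.016, -0.159], [0.159, 0.016, -0.987]] [   1.4  602.5 1142.1]
side [[617.6, 0.0, 314.2], [0.0, 617.6, 245.5], [0.0, 0.0, 1.0]] [[-0.937, -0.349, -0.015], [-0.259, 0.723, -0.641], [0.235, -0.596, -0.768]] [ 540.7  178.7 1606.5]
{'clock': 0.1, 'qpos': array([-1.18381042,  0.62924547,  0.03845953,  1.51822217, -0.02702412,
        0.99629235, -0.02000509]), 'qd': array([ 0.00020354, -0.00177523,  0.0007288 , -0.00159209, -0.00089108,
       -0.00054956,  0.0014284 ]), 'tau': array([ 2.82223897e-03, -5.64521956e+01,  1.23014499e+00, -1.93971241e+01,
        1.12096989e-02,  5.41230620e-03,  2.10793149e-05]), 'eef_pos': array([284.09738992, 584.03621427, 230.50125186]), 'tool_rot': array([-3.13994342e+00,  3.46023230e-06,  2.68877762e+00]), 'force': array([-0.40954352,  0.87887234, -0.2426755 ]), 'torque': array([-0.03491915, -0.03962575,  0.01126541]), 'gripper_force': 0.0, 'width': 85.50687101519657}
```

View pics/top0.png

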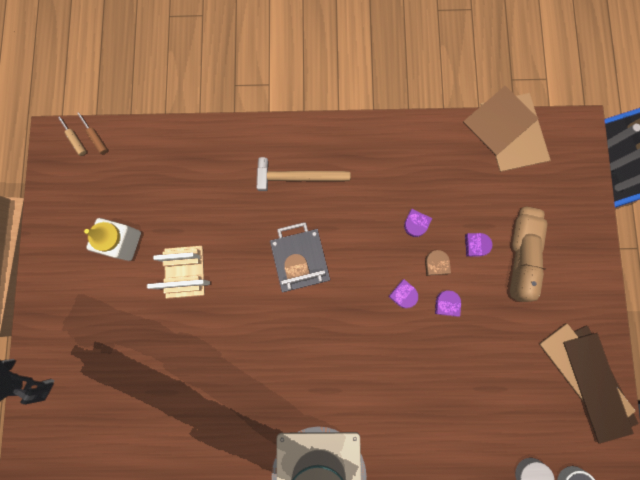

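View pics/side0.png

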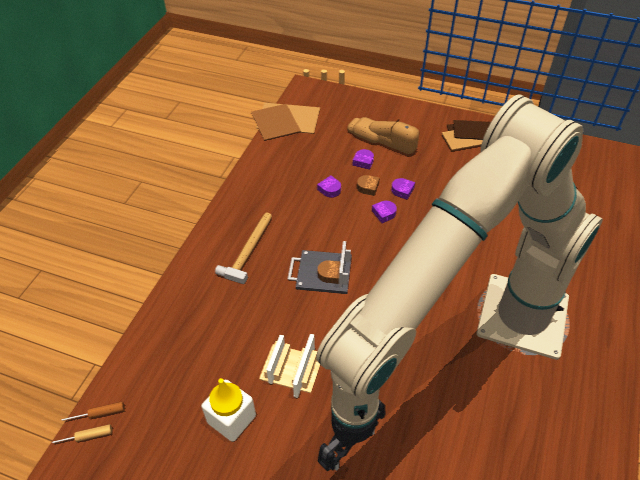

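The top view shows these objects:
- Two white boards: the shorter at about (177,257) in the rack's far slot, and the longer at about (178,285).
- The carrier with the lower block at (296,266) and the stop at about (302,280).
- D-shaped blocks: one brown at (438,263), and four purple at (418,223), (479,244), (404,294) and (449,304).

Only the brown block matches the described leather heel_next. Next I'll measure and make one crop to confirm.

```bash
cat > h.py <<'E'
import numpy as np, cv2
from cell import monitor, viewer
def world(n,d):
    m=viewer.camera_model(n);v,u=np.mgrid[:480,:640]
    c=np.stack([(u-m["mtx"][0,2])/m["mtx"][0,0]*d,(v-m["mtx"][1,2])/m["mtx"][1,1]*d,d],-1)
    return (c-m["t"])@m["R"]
def ray(n,uv,z):
    m=viewer.camera_model(n);uv=np.atleast_2d(uv).astype(float);C=-m["R"].T@m["t"]
    r=np.c_[uv,np.ones(len(uv))]@np.linalg.inv(m["mtx"]).T@m["R"]
    return C+r*((z-C[2])/r[:,2])[:,None]
def rect(n,mask,box,z):
    "largest blob in box (u0,v0,u1,v1), cast on plane z -> min area rect in world: centre, sizes, angle of long side"
    k=np.zeros((480,640),np.uint8);u0,v0,u1,v1=box;k[v0:v1,u0:u1]=mask[v0:v1,u0:u1]
    cs,_=cv2.findContours(k,cv2.RETR_EXTERNAL,cv2.CHAIN_APPROX_NONE)
    c=max(cs,key=cv2.contourArea)[:,0]
    P=ray(n,c,z)[:,:2].astype(np.float32);r=cv2.minAreaRect(P);b=cv2.boxPoints(r)
    e=max((b[1]-b[0],b[2]-b[1]),key=np.linalg.norm)
    a=np.arctan2(e[1],e[0]);a=(a+np.pi/2)%np.pi-np.pi/2
    ys,xs=np.nonzero(k)
    return np.round(r[0],1),np.round(r[1],1),round(float(a),3),len(xs),np.round(ray(n,[[xs.mean(),ys.mean()]],z)[0,:2],1)
E
python3 - <<'E'
from h import *
for n,bx in(("top",dict(boards=(140,240,215,300),car=(262,215,340,300),heel=(425,248,455,280))),("side",dict(boards=(255,325,330,400),car=(285,240,360,300),heel=(355,172,382,196)))):
    f=np.load(f"pics/{n}0.npz");p,d=f["p"],f["d"];W=world(n,d);hsv=cv2.cvtColor(p,cv2.COLOR_RGB2HSV)
    b=bx["boards"]
    for k in bx:
        u0,v0,u1,v1=bx[k];z=W[v0:v1,u0:u1,2];print(n,k,np.histogram(z,bins=[-20,-4,4,9,15,20,28,32,40,44,60,68,75,82,100])[0])
    H=W[...,2]; S=hsv[...,1]; V=hsv[...,2]
    print(n,"heel",[x for x in (rect(n,((H>18)&(H<32)).astype(np.uint8),bx["heel"],24))])
    print(n,"low",rect(n,((H>30)&(H<42)&(S>90)).astype(np.uint8),bx["car"],36))
    print(n,"stop",rect(n,((H>66)&(H<90)).astype(np.uint8),bx["car"],78))
    print(n,"plate",rect(n,((H>5)).astype(np.uint8),bx["car"],12))
    m=((H>60)&(H<85)).astype(np.uint8); c,L=cv2.connectedComponents(m[b[1]:b[3],b[0]:b[2]])
    for i in range(1,c):
        mm=np.zeros_like(m);mm[b[1]:b[3],b[0]:b[2]]=L==i
        if mm.sum()>20: print(n,"board",rect(n,mm,b,72))
f=np.load("pics/top0.npz")["p"][:,:,::-1]
a=cv2.resize(f[240:304,140:220],None,fx=5,fy=5,interpolation=2);b=cv2.resize(f[215:279,400:480],None,fx=5,fy=5,interpolation=2)
c=cv2.resize(f[225:305,260:360],None,fx=5,fy=5,interpolation=2);c=c[:320]if 0 else cv2.resize(c,(400,320))
cv2.imwrite("pics/crop1.png",np.vstack([np.hstack([a,b])[:, :800],np.hstack([c,np.zeros_like(c)])])[:600])
E
```

```text
top boards [  57 2262  748  142   33   64   41  590   55   66   35  351   40    0]
top car [ 178 3474  444 1586  217   14   29  432   23   43   11   21  124   10]
top heel [ 27 387  26  12  39 450  17   0   0   0   0   0   0   0]
top heel [array([ 520.3, -314.5]), array([61.5, 59.1]), 0.048, 493, array([ 517.7, -314.8])]
top low (array([516.6,  52.8]), array([55. , 56.6]), -1.341, 421, array([513.9,  52.4]))
top stop (array([483.1,  32. ]), array([  8.4, 108.8]), -1.341, 157, array([483.3,  31.6]))
top plate (array([545. ,  47.3]), array([168.9, 133.1]), 0.214, 2837, array([535. ,  44.4]))
top board (array([540.7, 355.2]), array([ 12.2, 100.9]), -1.503, 182, array([541. , 356.6]))
top board (array([471.8, 348.8]), array([ 10.6, 142.4]), -1.505, 244, array([471.8, 348.4]))
side boards [ 439 2668  581  111   58  106  114  496   57  156  136  303   35    0]
side car [ 436 1802  559  823  174   85   89  290   35   66   11   42   59    7]
side heel [ 77 228  30  36  79 184  10   1   0   0   0   0   0   0]
side heel [array([ 518.3, -308. ]), array([61.1, 66.2]), -1.506, 237, array([ 515.9, -308.8])]
side low (array([514.4,  56.6]), array([56.8, 61.5]), -1.239, 321, array([512.7,  56.2]))
side stop (array([481.2,  38.9]), array([  8.5, 116.4]), -1.345, 110, array([480.9,  40.7]))
side plate (array([546.8,  33.9]), array([166.8, 184.4]), -1.309, 2160, array([531.3,  48.3]))
side board (array([469.4, 355.1]), array([ 12.7, 145. ]), -1.504, 277, array([469.6, 358. ]))
side board (array([539. , 363.1]), array([ 13.7, 105.9]), -1.485, 197, array([539.1, 364.2]))
```

View pics/crop1.png

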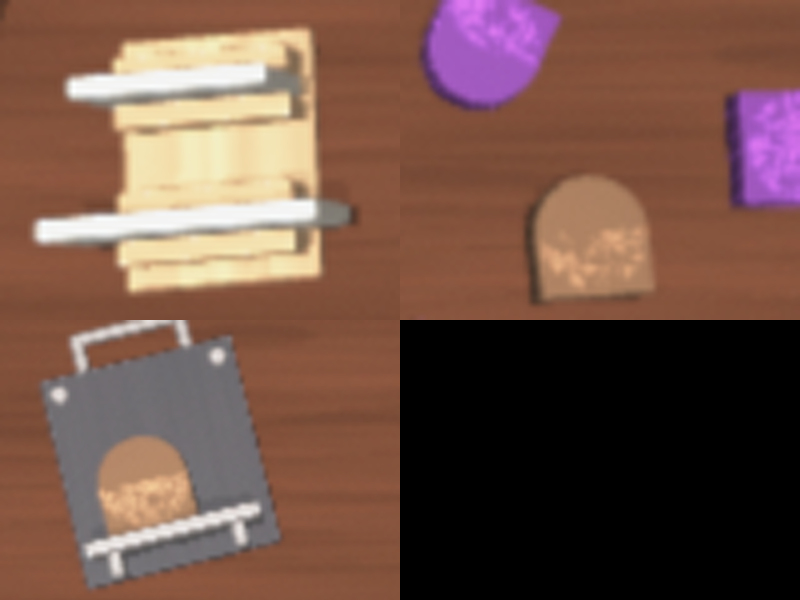

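The crop confirms the choices: the shorter board is in the far slot (full-frame about (177,257)), and the brown block at (438,263) is the one meant. Top-view sizes agree with the given ones: board 101, long board 142, stop 109, block 61×59. Carrier yaw is about 0.225 and rack yaw about 0.067. Moving now.

```bash
cat > plan.py <<'E'
import sys,numpy as np
from cell import monitor
x,y,z,yaw=map(float,sys.argv[1:5]);s=monitor.read_state();p=s["eef_pos"];a=s["tool_rot"][2]
d=np.array([x,y])-p[:2]
r=-((yaw-a+np.pi)%(2*np.pi)-np.pi)
print("cm x %.2f y %.2f z %.2f roll %.1f deg"%((d@[np.cos(a),np.sin(a)])/10,(d@[np.sin(a),-np.cos(a)])/10,(p[2]-z)/10,np.degrees(r)),
 "| now",np.round(p,1),round(a,3),"t",round(s["clock"],2),"F",np.round(s["force"],1),"w",round(s["width"],1),"g",round(s["gripper_force"],1),"q7 %.2f"%s["qpos"][6])
E
echo ok
```

```text
ok
```

>>> arm_command(series=[40,-3.3,-0.93,0,6,40,-6.6,-1.86,0,12,40,-9.9,-2.8,0,18,40,-13.2,-3.7,0,24,40,-16.5,-4.65,0,30])

```text
clock: 0.52
eef_pos: [413.2, 469.2, 231.0]
tool_rot: [-3.141, 0.0, 2.16]
force: [1.0, 0.0, -0.3]
width: 34.4
gripper_force: 0.0
```

```bash
python3 plan.py 540 356 120 1.638
```

```text
cm x -16.46 y 4.25 z 11.10 roll 29.9 deg | now [413.2 469.2 231. ] 2.16 t 0.52 F [ 1.   0.  -0.3] w 34.4 g 0.0 q7 -0.19
```

>>> arm_command(series=[40,-3.3,0.85,2.2,6,40,-6.6,1.7,4.4,12,40,-9.9,2.55,6.6,18,40,-13.2,3.4,8.8,24,40,-16.46,4.25,11.1,29.9])

```text
clock: 0.93
eef_pos: [540.7, 356.7, 119.2]
tool_rot: [-3.142, 0.0, 1.638]
force: [0.5, 0.0, 1.4]
width: 34.2
gripper_force: 0.0
```

```bash
python3 plan.py 540 356 42 1.638; python3 - <<'E'
from h import *
p,d=viewer.get_image("side");cv2.imwrite("pics/s1.png",cv2.resize(p[270:420,220:420,::-1],None,fx=3.5,fy=3.5,interpolation=2))
p,d=viewer.get_image("top");W=world("top",d)[...,2]
m=((W>62)&(W<80)).astype(np.uint8)
print(rect("top",m,(140,245,215,270),72))
E
```

```text
cm x -0.06 y -0.07 z 7.72 roll 0.0 deg | now [540.7 356.7 119.2] 1.638 t 0.93 F [0.5 0.  1.4] w 34.2 g 0.0 q7 -0.32
(array([542.5, 337.3]), array([11. , 65.5]), -1.495, 111, array([542.6, 336.4]))
```

View pics/s1.png

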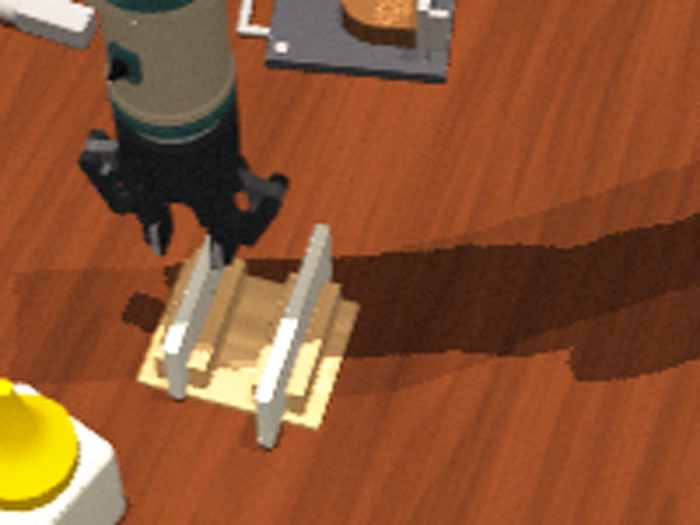

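The fingers straddle the short board's upper edge (crop at about (200,250)), with the long board clear at (300,330).

>>> arm_command(series=[40,0,0,2.6,0,40,0,0,5.2,0,40,0,0,7.6,0,40,0,0,7.6,0,0,0,0,7.6,0])

```text
clock: 1.45
eef_pos: [538.5, 357.6, 43.2]
tool_rot: [-3.139, 0.001, 1.644]
force: [0.1, 0.3, 1.1]
width: 23.2
gripper_force: 0.0
```

>>> arm_command(series=[0,0,0,0,0,0,0,0,0,0,0,0,0,0,0,0,0,0,-1,0,0,0,0,-3,0])

```text
clock: 1.87
eef_pos: [540.8, 357.5, 74.3]
tool_rot: [3.14, 0.001, 1.643]
force: [2.8, -0.0, -1.7]
width: 8.8
gripper_force: 60.2
```

```bash
python3 plan.py 560 190 130 3.37
```

```text
cm x -16.84 y 0.72 z -5.57 roll -99.0 deg | now [540.8 357.5  74.3] 1.643 t 1.87 F [ 2.8 -0.  -1.7] w 8.8 g 60.2 q7 -0.30
```

>>> arm_command(series=[0,0,0,-3.5,0,0,-1,-1,-6.5,7,0,-3.5,-3,-6.5,14,0,-6,-5,-6.5,21,0,-8.5,-7.5,-6.5,28])

```text
clock: 2.28
eef_pos: [471.0, 267.4, 141.3]
tool_rot: [3.141, -0.003, 1.149]
force: [0.3, 0.1, -0.7]
width: 8.9
gripper_force: 60.2
```

```bash
python3 plan.py 450 235 80 0.225
```

```text
cm x -3.82 y -0.59 z 6.13 roll 52.9 deg | now [471.  267.4 141.3] 1.149 t 2.28 F [ 0.3  0.1 -0.7] w 8.9 g 60.2 q7 -0.60
```

>>> arm_command(series=[0,-1.3,-0.2,0,7,0,-2.6,-0.4,0,14,0,-3.8,-0.6,0,21,0,-3.8,-0.6,0,28,0,-3.8,-0.6,2,35])

```text
clock: 2.7
eef_pos: [451.7, 236.3, 122.9]
tool_rot: [-3.14, -0.007, 0.537]
force: [-0.0, 0.6, -0.1]
width: 8.8
gripper_force: 60.2
```

```bash
python3 plan.py 450 235 39 0.225
```

```text
cm x -0.21 y 0.02 z 8.39 roll 17.9 deg | now [451.7 236.3 122.9] 0.537 t 2.7 F [-0.   0.6 -0.1] w 8.8 g 60.2 q7 -0.98
```

>>> arm_command(series=[0,-0.2,0,3,7,0,-0.2,0,6,14,0,-0.2,0,8,17.9,0,-0.2,0,8.2,17.9,0,-0.2,0,8.3,17.9])

```text
clock: 3.12
eef_pos: [447.9, 234.8, 36.6]
tool_rot: [-3.14, 0.001, 0.231]
force: [-0.7, -1.2, 5.0]
width: 9.1
gripper_force: 66.9
```

```bash
python3 plan.py 450 235 37.5 0.225; python3 - <<'E'
from h import *
p,d=viewer.get_image("side");cv2.imwrite("pics/s2.png",cv2.resize(p[250:420,270:470,::-1],None,fx=3.5,fy=3.5,interpolation=2))
E
python3 plan.py 450 235 37.5 0.225
```

```text
cm x 0.21 y 0.02 z -0.09 roll 0.4 deg | now [447.9 234.8  36.6] 0.231 t 3.12 F [-0.7 -1.2  5. ] w 9.1 g 66.9 q7 -1.08
cm x 0.19 y 0.03 z -0.07 roll 0.4 deg | now [448.1 234.9  36.8] 0.232 t 3.17 F [-0.4  0.2 -0.7] w 8.6 g 66.2 q7 -1.08
```

View pics/s2.png

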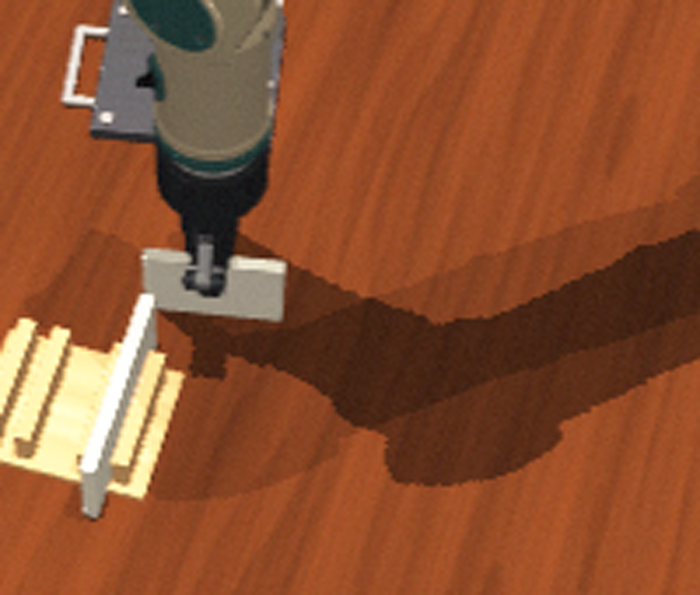

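The board stands upright on the bench at the gripper (crop (215,285)), clear of the long board at (150,300). I'll let go, then tip it over towards -y with the rear finger, so it lands flat between the open fingers.

>>> arm_command(series=[100,0,0,0,0,100,0,0,0,0,100,0,0,0,0,100,0,0.5,0,0,100,0,2,0,0])

```text
clock: 3.58
eef_pos: [452.6, 217.2, 36.4]
tool_rot: [-3.14, -0.0, 0.236]
force: [0.8, 0.1, -0.2]
width: 68.9
gripper_force: 0.0
```

>>> arm_command(series=[100,0,0.8,0,0,100,0,1.6,0,0,100,0,2.2,0,0,100,0,2.8,0,0,100,0,3.4,0,0])

```text
clock: 4.0
eef_pos: [461.0, 181.4, 36.3]
tool_rot: [-3.141, 0.0, 0.231]
force: [0.1, 0.2, 0.5]
width: 85.7
gripper_force: 0.0
```

```bash
python3 - <<'E'
from h import *
p,d=viewer.get_image("side");cv2.imwrite("pics/s3.png",cv2.resize(p[250:420,270:470,::-1],None,fx=3.5,fy=3.5,interpolation=2))
W=world("side",d)
hsv=cv2.cvtColor(p,cv2.COLOR_RGB2HSV);m=(hsv[...,1]<60)&(hsv[...,2]>120)&(W[...,0]>380)&(W[...,0]<520)&(W[...,1]>130)&(W[...,1]<262)&(W[...,2]<100)
print(m.sum(),np.percentile(W[m],[2,50,98],axis=0).round(0).tolist())
E
python3 plan.py 450 190 0 0.225
```

```text
851 [[401.0, 194.0, 5.0], [442.0, 223.0, 30.0], [497.0, 246.0, 60.0]]
cm x -0.89 y -1.25 z 3.64 roll 0.3 deg | now [461.5 179.8  36.4] 0.23 t 4.05 F [ 1.1 -1.7 -0.1] w 85.3 g 0.0 q7 -0.97
```

View pics/s3.png

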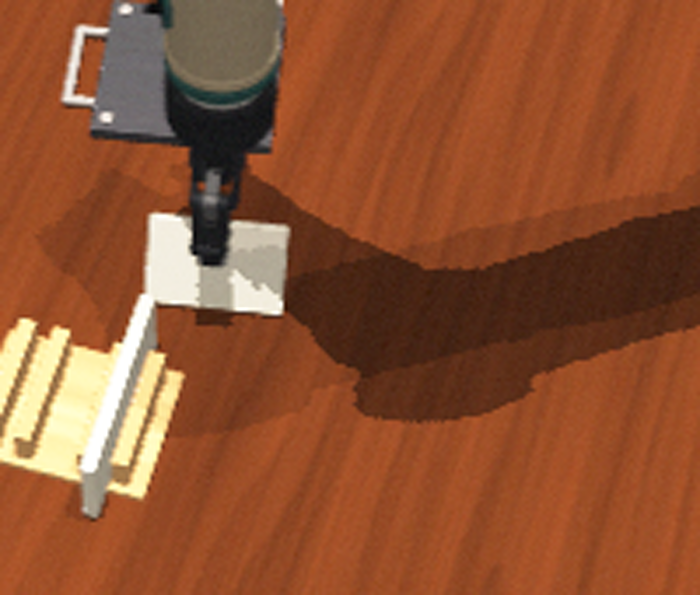

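The board is tipping away from the finger as planned, caught mid-fall in the crop at (215,260). I'll wait, then measure it.

>>> arm_command(series=[100,0,0.2,0,0,100,0,0.2,0,0,100,0,0.2,0,0,100,0,0.2,0,0,100,0,0.2,0,0])

```text
clock: 4.47
eef_pos: [461.2, 180.3, 36.3]
tool_rot: [-3.141, 0.0, 0.232]
force: [0.1, 0.3, 0.9]
width: 85.5
gripper_force: 0.0
```

```bash
python3 - <<'E'
from h import *
for n in("side","top"):
    p,d=viewer.get_image(n);W=world(n,d)
    hsv=cv2.cvtColor(p,cv2.COLOR_RGB2HSV);m=(hsv[...,1]<70)&(hsv[...,2]>100)&(W[...,0]>380)&(W[...,0]<540)&(W[...,1]>100)&(W[...,1]<262)&(W[...,2]<40)&(W[...,2]>3)
    print(n,m.sum(),np.percentile(W[m],[2,50,98],axis=0).round(0).tolist())
    if m.sum()>50: print(rect(n,cv2.morphologyEx(m.astype(np.uint8),cv2.MORPH_CLOSE,np.ones((9,9))),(0,0,640,480),10))
E
python3 plan.py 450 190 0 0.225
```

```text
side 745 [[404.0, 110.0, 4.0], [446.0, 205.0, 9.0], [529.0, 237.0, 16.0]]
(array([453.4, 201.4]), array([100.6,  70.5]), 0.228, 795, array([453. , 201.9]))
top 369 [[402.0, 100.0, 5.0], [424.0, 177.0, 10.0], [535.0, 218.0, 15.0]]
(array([424.6, 189.4]), array([41.9, 70. ]), -1.295, 382, array([441.7, 172.3]))
cm x -0.88 y -1.22 z 3.63 roll 0.4 deg | now [461.3 180.2  36.3] 0.232 t 4.57 F [ 0.4 -0.6  0. ] w 85.4 g 0.0 q7 -0.97
```

The side view now shows the board flat on the bench: centre about (454,198), 100.6 mm long, yaw 0.228, top z 9. That matches the tool yaw, so I'll grip it across its 66 mm width.

>>> arm_command(series=[100,-0.3,-1.0,0,0,100,-0.3,-1.9,0,0,100,-0.3,-1.9,2,0,100,-0.3,-1.9,3.5,0,100,-0.3,-1.9,4.0,0])

```text
clock: 4.98
eef_pos: [452.6, 199.0, -5.2]
tool_rot: [-3.141, 0.003, 0.233]
force: [0.1, 0.6, -0.6]
width: 85.5
gripper_force: 0.0
```

>>> arm_command(series=[85,0,0,0,0,70,0,0,0,0,60,0,0,0,0,0,0,0,0,0,0,0,0,0,0])

```text
clock: 5.4
eef_pos: [454.5, 198.0, -3.1]
tool_rot: [-3.141, -0.001, 0.231]
force: [-0.7, 0.4, 3.3]
width: 63.8
gripper_force: 66.2
```

```bash
python3 plan.py 454 198 0 0.225
```

```text
cm x -0.05 y -0.02 z -0.31 roll 0.4 deg | now [454.5 198.   -3.1] 0.231 t 5.4 F [-0.7  0.4  3.3] w 63.8 g 66.2 q7 -0.94
```

>>> arm_command(series=[0,0,0,-1,0,0,0,0,-4,0,0,0,0,-8,0,0,1.3,3,-10.3,0,0,2.6,6.5,-10.3,0])

```text
clock: 5.82
eef_pos: [496.2, 143.9, 103.5]
tool_rot: [-3.139, -0.007, 0.239]
force: [1.5, 0.5, -0.5]
width: 63.7
gripper_force: 66.4
```

>>> arm_command(series=[0,1.3,3.1,0,0,0,2.6,6.2,0,0,0,3.7,8.5,0,0,0,3.7,9.1,0,0,0,3.7,9.1,0,0.4])

```text
clock: 6.23
eef_pos: [552.0, 57.5, 99.8]
tool_rot: [3.14, -0.001, 0.22]
force: [-0.9, -0.2, -1.2]
width: 63.8
gripper_force: 66.4
```

```bash
python3 plan.py 552 61 100 0.225; python3 - <<'E'
from h import *
for n in("side","top"):
    p,d=viewer.get_image(n);W=world(n,d);H=W[...,2]
    hsv=cv2.cvtColor(p,cv2.COLOR_RGB2HSV);m=(hsv[...,1]<70)&(hsv[...,2]>110)&(W[...,0]>470)&(W[...,0]<640)&(W[...,1]>-10)&(W[...,1]<120)&(H>92)&(H<125)
    print(n,m.sum(),np.percentile(H[m],[2,50,98]).round(0).tolist())
    if m.sum()>50:
        zz=np.median(H[m]); print(rect(n,cv2.morphologyEx((m&(H>zz-5)).astype(np.uint8),cv2.MORPH_CLOSE,np.ones((15,15))),(0,0,640,480),zz))
    a=(280,200,380,300) if n=="side" else (262,195,362,295)
    cv2.imwrite(f"pics/{n}4.png",cv2.resize(p[a[1]:a[3],a[0]:a[2],::-1],None,fx=4,fy=4,interpolation=2))
cv2.imwrite("pics/c4.png",np.hstack([cv2.imread("pics/side4.png"),cv2.imread("pics/top4.png")]))
E
python3 plan.py 552 61 100 0.225
```

```text
cm x 0.07 y -0.35 z -0.02 roll -0.3 deg | now [552.   57.5  99.8] 0.22 t 6.23 F [-0.9 -0.2 -1.2] w 63.8 g 66.4 q7 -0.88
side 567 [103.0, 112.0, 118.0]
(array([550.2,  62.8]), array([100.4,  70.2]), 0.214, 787, array([550. ,  63.5]))
top 314 [108.0, 112.0, 117.0]
(array([520.8,  53.6]), array([38.9, 65.8]), -1.354, 311, array([516.9,  48.2]))
cm x 0.17 y 0.06 z -0.09 roll -0.0 deg | now [550.2  61.2  99.1] 0.224 t 6.33 F [ 0.1 -0.5 -0.8] w 63.9 g 66.4 q7 -0.88
```

View pics/c4.png

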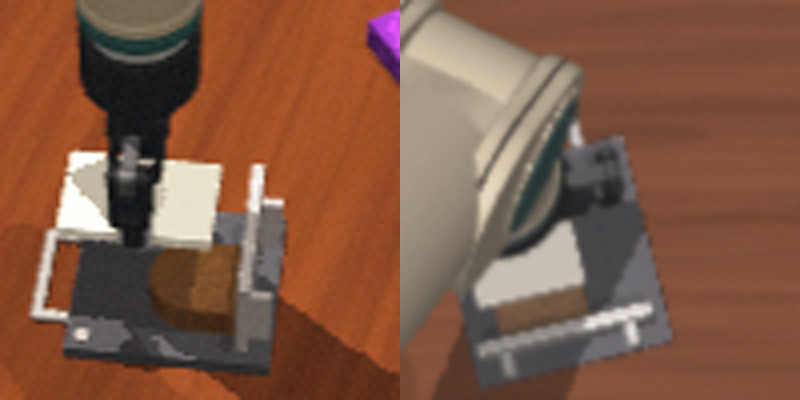

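The board is held level and square (side crop (140,200)), with its front edge about 18 mm from the stop. Next I'll lower it to just above the block, backed off from the stop.

>>> arm_command(series=[0,-0.7,-0.05,1.5,0,0,-1.37,-0.1,3,0,0,-1.37,-0.1,4.5,0,0,-1.37,-0.1,5.8,0,0,-1.37,-0.1,6.3,0])

```text
clock: 6.75
eef_pos: [535.4, 60.6, 34.7]
tool_rot: [-3.139, 0.003, 0.227]
force: [-0.6, 0.1, -1.7]
width: 63.8
gripper_force: 66.4
```

>>> arm_command(series=[0,0,0,0,0,0,-0.1,0,0,0,0,-0.2,0,0,0,0,-0.3,0,0,0,0,-0.35,0,0,0])

```text
clock: 7.17
eef_pos: [534.4, 57.6, 36.9]
tool_rot: [-3.142, -0.001, 0.225]
force: [-0.3, -0.4, 0.1]
width: 63.8
gripper_force: 66.4
```

```bash
python3 plan.py 532.7 58.1 33.2 0.225; python3 - <<'E'
from h import *
viewer.get_image("side")
p,d=viewer.get_image("top");W=world("top",d);H=W[...,2]
hsv=cv2.cvtColor(p,cv2.COLOR_RGB2HSV);m=(hsv[...,1]<70)&(hsv[...,2]>100)&(W[...,0]>470)&(W[...,0]<640)&(W[...,1]>-10)&(W[...,1]<120)&(H>40)&(H<56)
print(m.sum(),np.median(H[m])); print(rect("top",m.astype(np.uint8),(262,195,362,300),47))
print("stop",rect("top",((H>66)&(H<90)&(W[...,0]<505)).astype(np.uint8),(262,262,340,300),78))
E
python3 plan.py 532.7 58.1 33.2 0.225
```

```text
cm x -0.15 y -0.09 z 0.37 roll -0.0 deg | now [534.4  57.6  36.9] 0.225 t 7.17 F [-0.3 -0.4  0.1] w 63.8 g 66.4 q7 -0.79
247 49.88022786689572
(array([504. ,  51.4]), array([35.2, 66.3]), -1.341, 247, array([499.2,  44.2]))
stop (array([483.2,  31.7]), array([  8.4, 109.4]), -1.341, 159, array([483.3,  31.9]))
cm x -0.15 y -0.10 z 0.35 roll -0.0 deg | now [534.3  57.5  36.7] 0.224 t 7.27 F [-0.2  0.7 -0.4] w 63.6 g 66.4 q7 -0.79
```

>>> arm_command(series=[0,0,0.05,0.2,0,0,-0.1,0.05,0.3,0,0,-0.2,0.05,0.3,0,0,-0.3,0.05,0.3,0,0,-0.35,0.05,0.3,0])

```text
clock: 7.68
eef_pos: [533.3, 56.6, 33.7]
tool_rot: [3.141, -0.004, 0.225]
force: [5.8, 2.1, -2.2]
width: 64.1
gripper_force: 66.2
```

```bash
python3 plan.py 532.7 58.1 33.2 0.225
```

```text
cm x -0.03 y -0.16 z 0.05 roll -0.0 deg | now [533.3  56.6  33.7] 0.225 t 7.68 F [ 5.8  2.1 -2.2] w 64.1 g 66.2 q7 -0.78
```

The stop pushes back with 6 N, so the short edge is against it. Now lowering the last bit.

>>> arm_command(series=[0,0,0,0.03,0,0,0,0,0.06,0,0,0,0,0.1,0,0,0,0,0.13,0,0,0,0,0.13,0])

```text
clock: 8.1
eef_pos: [533.3, 56.6, 33.0]
tool_rot: [3.141, -0.004, 0.225]
force: [5.0, 1.7, 4.8]
width: 63.8
gripper_force: 67.0
```

```bash
python3 plan.py 532.7 58.1 33.2 0.225
```

```text
cm x -0.02 y -0.16 z -0.02 roll -0.0 deg | now [533.3  56.6  33. ] 0.225 t 8.1 F [5.  1.7 4.8] w 63.8 g 67.0 q7 -0.78
```

>>> arm_command(series=[76,0,0,0,0,80,0,0,0,0,86,0,0,0,0,94,0,0,0,0,98,0,0,0,0])

```text
clock: 8.52
eef_pos: [529.9, 55.8, 31.7]
tool_rot: [-3.141, 0.002, 0.224]
force: [0.7, -0.6, -0.2]
width: 84.2
gripper_force: 0.0
```

>>> arm_command(series=[98,0,0,0,0,98,0,0,-1,0,98,0,0,-4,0,98,0,0,-8,0,98,0,0,-11,0])

```text
clock: 8.93
eef_pos: [530.8, 55.5, 144.5]
tool_rot: [3.141, 0.0, 0.223]
force: [0.5, -0.5, 0.4]
width: 83.7
gripper_force: 0.0
```

>>> arm_command(series=[98,0,4,0,0,98,0,8,0,0,98,0,12,0,0,98,0,16,0,0,98,0,20,0,0])

```text
clock: 9.35
eef_pos: [575.3, -140.5, 142.9]
tool_rot: [3.142, -0.0, 0.225]
force: [0.8, 0.9, -0.1]
width: 83.4
gripper_force: 0.0
```

```bash
python3 - <<'E'
from h import *
for n in("top","side"):
    p,d=viewer.get_image(n);W=world(n,d);H=W[...,2];hsv=cv2.cvtColor(p,cv2.COLOR_RGB2HSV);S=hsv[...,1]
    bx=(262,215,340,300) if n=="top" else (285,225,360,300)
    m=((H>41)&(H<56)&(S<70)&(hsv[...,2]>100)).astype(np.uint8)
    print(n,"board",np.median(H[bx[1]:bx[3],bx[0]:bx[2]][m[bx[1]:bx[3],bx[0]:bx[2]]>0]),rect(n,cv2.morphologyEx(m,cv2.MORPH_OPEN,np.ones((3,3))),bx,46))
    print(n,"stop",rect(n,((H>66)&(H<90)).astype(np.uint8),bx,78))
    bx=(425,248,455,280) if n=="top" else (355,172,382,196)
    print(n,"heel",rect(n,((H>18)&(H<32)).astype(np.uint8),bx,24))
    if n=="top":
        cs=cv2.findContours(((H>18)&(H<32)).astype(np.uint8)[248:280,425:455],0,1)[0];c=max(cs,key=cv2.contourArea)[:,0]+[425,248]
        P=ray("top",c,24)[:,:2]; 
        for lo,hi,nm in((0,1,"flat"),):
            q=P[P[:,0]<P[:,0].min()+5]; print(nm,len(q),np.polyfit(q[:,1],q[:,0],1),q.mean(0))
        a=P[P[:,0]<P[:,0].min()+30]
        for sgn in(1,-1):
            q=a[(a[:,1]-a[:,1].mean())*sgn>22]; print("side",len(q),np.polyfit(q[:,0],q[:,1],1),q.mean(0))
E
python3 plan.py 511 -314 130 0.04
```

```text
top board 46.07687124838179 (array([557.3,  62.9]), array([50.1, 66.1]), -1.339, 467, array([557.8,  64.2]))
cm x -9.83 y 14.36 z 1.42 roll 10.0 deg | now [ 576.5 -152.8  144.2] 0.214 t 9.4 F [ 3.6 -9.5  2.5] w 83.7 g 0.0 q7 -0.63Traceback (most recent call last):
  File "<stdin>", line 7, in <module>
  File "h.py", line 15, in rect
    c=max(cs,key=cv2.contourArea)[:,0]
      ~~~^^^^^^^^^^^^^^^^^^^^^^^^
ValueError: max() iterable argument is empty
```

The board rests flat at z 46, square (0.232), with its centre line about 0.8 mm from the lower block's. Now the second block's yaw, from the first saved image.

```bash
python3 - <<'E'
from h import *
f=np.load("pics/top0.npz");H=world("top",f["d"])[...,2]
cs=cv2.findContours(((H>18)&(H<32)).astype(np.uint8)[248:280,425:455],0,1)[0];c=max(cs,key=cv2.contourArea)[:,0]+[425,248]
P=ray("top",c,24)[:,:2];x0=P[:,0].min()
q=P[P[:,0]<x0+5];print("flat",len(q),np.polyfit(q[:,1],q[:,0],1)[0],q.mean(0))
a=P[(P[:,0]<x0+32)&(P[:,0]>x0+3)]
for s in(1,-1):
    q=a[(a[:,1]+314.5)*s>22];print("side",len(q),np.polyfit(q[:,0],q[:,1],1)[0],q.mean(0))
E
python3 plan.py 510 -314 130 0.06
```

```text
flat 24 -0.03851837360583935 [ 490.65755231 -314.753396  ]
side 11 0.06722381173908087 [ 507.04174161 -287.17811286]
side 11 0.07762998718133074 [ 506.20695131 -343.59387495]
cm x -9.92 y 14.34 z 1.42 roll 8.8 deg | now [ 576.5 -152.8  144.2] 0.214 t 9.4 F [ 3.6 -9.5  2.5] w 83.7 g 0.0 q7 -0.63
```

>>> arm_command(series=[98,-2,3,0.5,2,98,-4,6,1,4,98,-6.5,9,1.4,6,98,-8.5,12,1.4,8,98,-9.9,14.3,2,8.8])

```text
clock: 9.82
eef_pos: [508.6, -304.0, 123.4]
tool_rot: [3.139, 0.0, 0.066]
force: [0.3, -1.1, 0.0]
width: 83.5
gripper_force: 0.0
```

>>> arm_command(series=[98,0,0,0,0,98,0,0,2,0,98,0,0,4,0,98,0,0,6,0,98,0,0,7,0])

```text
clock: 10.23
eef_pos: [509.9, -298.6, 50.4]
tool_rot: [-3.139, 0.002, 0.071]
force: [-0.9, 0.1, 0.1]
width: 83.3
gripper_force: 0.0
```

```bash
python3 - <<'E'
from h import *
p,d=viewer.get_image("side");cv2.imwrite("pics/s5.png",cv2.resize(p[120:250,290:440,::-1],None,fx=4,fy=4,interpolation=2))
p,d=viewer.get_image("top")
W=world("top",d);H=W[...,2];hsv=cv2.cvtColor(p,cv2.COLOR_RGB2HSV)
try:
    bx=(262,215,340,300);m=((H>41)&(H<56)&(hsv[...,1]<70)&(hsv[...,2]>100)).astype(np.uint8)
    print("board",rect("top",m,bx,46)); print("stop",rect("top",((H>66)&(H<90)).astype(np.uint8),bx,78))
except Exception as e: print(e)
E
python3 plan.py 510 -314.5 -1 0.06
```

```text
board (array([534.4,  57.6]), array([97.3, 66. ]), 0.227, 997, array([532.5,  57.1]))
stop (array([483.2,  31.7]), array([  8.4, 109.4]), -1.341, 155, array([483.5,  31.5]))
cm x -0.09 y 1.56 z 5.17 roll 0.6 deg | now [ 509.8 -298.9   50.7] 0.071 t 10.33 F [ 0.8 -0.9 -0.2] w 83.8 g 0.0 q7 -0.40
```

View pics/s5.png

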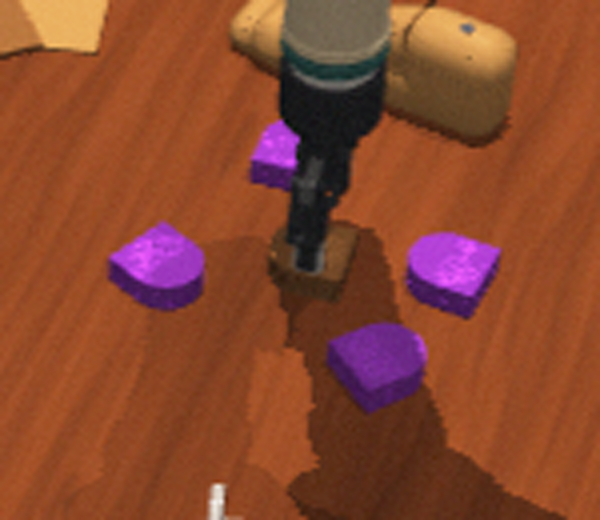

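The gripper hangs over the brown block (crop (315,265)) and the purple ones are clear. It sits 15 mm too far to +y, so I'll correct and descend.

>>> arm_command(series=[98,-0.1,0.8,0,0.6,98,-0.1,1.56,0,0.6,98,-0.1,1.56,2,0.6,98,-0.1,1.56,4,0.6,98,-0.1,1.56,5.1,0.6])

```text
clock: 10.75
eef_pos: [510.9, -317.1, 0.8]
tool_rot: [3.141, -0.001, 0.06]
force: [0.7, -0.1, 0.1]
width: 83.5
gripper_force: 0.0
```

>>> arm_command(series=[85,0,0,0,0,70,0,0,0,0,50,0,0,0,0,0,0,0,0,0,0,0,0,0,0])

```text
clock: 11.17
eef_pos: [511.5, -316.6, 2.2]
tool_rot: [3.14, -0.002, 0.06]
force: [0.0, 0.7, 2.4]
width: 56.5
gripper_force: 66.1
```

>>> arm_command(series=[0,0,0,0,0,0,0,0,-1,0,0,0,0,-4,0,0,0,0,-8,0,0,0,0,-11.5,0])

```text
clock: 11.58
eef_pos: [510.2, -315.6, 117.7]
tool_rot: [-3.141, 0.001, 0.06]
force: [1.0, -1.0, -0.9]
width: 56.7
gripper_force: 65.5
```

```bash
python3 plan.py 515 -130 115 0.225
```

```text
cm x 1.59 y -18.50 z 0.27 roll -9.5 deg | now [ 510.2 -315.6  117.7] 0.06 t 11.58 F [ 1.  -1.  -0.9] w 56.7 g 65.5 q7 -0.45
```

>>> arm_command(series=[0,0.3,-3.7,0,-2,0,0.6,-7.4,0,-4,0,0.9,-11.1,0,-6,0,1.2,-14.8,0,-8,0,1.6,-18.5,0,-9.5])

```text
clock: 12.0
eef_pos: [515.1, -128.4, 116.7]
tool_rot: [-3.141, -0.0, 0.227]
force: [0.4, -0.6, -1.2]
width: 56.9
gripper_force: 65.5
```

```bash
python3 plan.py 529 55 117 0.225
```

```text
cm x 5.49 y -17.55 z -0.03 roll 0.1 deg | now [ 515.1 -128.4  116.7] 0.227 t 12.0 F [ 0.4 -0.6 -1.2] w 56.9 g 65.5 q7 -0.55
```

>>> arm_command(series=[0,1.1,-3.5,0,0,0,2.2,-7,0,0,0,3.3,-10.5,0,0,0,4.4,-14,0,0,0,5.5,-17.5,0,0.1])

```text
clock: 12.42
eef_pos: [529.7, 54.6, 116.6]
tool_rot: [-3.141, -0.0, 0.224]
force: [1.0, -1.0, -0.9]
width: 56.8
gripper_force: 65.5
```

>>> arm_command(series=[0,0,0,0,0,0,0,0,1,0,0,0,0,2,0,0,0,0,2,0,0,0,0,2,0])

```text
clock: 12.83
eef_pos: [529.1, 50.6, 95.3]
tool_rot: [3.141, 0.002, 0.221]
force: [-0.1, -0.8, -0.3]
width: 56.8
gripper_force: 65.5
```

```bash
python3 - <<'E'
from h import *
p,d=viewer.get_image("side");cv2.imwrite("pics/side6.png",cv2.resize(p[195:295,280:380,::-1],None,fx=4,fy=4,interpolation=2))
p,d=viewer.get_image("top");cv2.imwrite("pics/top6.png",cv2.resize(p[205:305,262:362,::-1],None,fx=4,fy=4,interpolation=2))
cv2.imwrite("pics/c6.png",np.hstack([cv2.imread("pics/side6.png"),cv2.imread("pics/top6.png")]))
W=world("top",d);H=W[...,2];hsv=cv2.cvtColor(p,cv2.COLOR_RGB2HSV)
m=((H>100)&(H<130)&(hsv[...,1]>70)&(hsv[...,0]<20)&(hsv[...,2]>60)&(W[...,0]<560)&(W[...,1]<110)&(W[...,1]>0)).astype(np.uint8)
m=cv2.morphologyEx(m,cv2.MORPH_OPEN,np.ones((3,3)))
print(m.sum(),np.median(H[m>0])); print(rect("top",m,(240,200,360,320),np.median(H[m>0])))
E
python3 plan.py 504.5 49.5 48.2 0.225
```

```text
0 nan
cm x -2.51 y -0.42 z 4.78 roll -0.2 deg | now [529.9  50.9  96. ] 0.222 t 12.93 F [ 0.5 -0.4 -0.2] w 56.8 g 65.5 q7 -0.84
  return _methods._mean(a, axis=axis, dtype=dtype,
  ret = ret.dtype.type(ret / rcount)
Traceback (most recent call last):
  File "h.py", line 15, in rect
    c=max(cs,key=cv2.contourArea)[:,0]
      ~~~^^^^^^^^^^^^^^^^^^^^^^^^
ValueError: max() iterable argument is empty
```

View pics/c6.png

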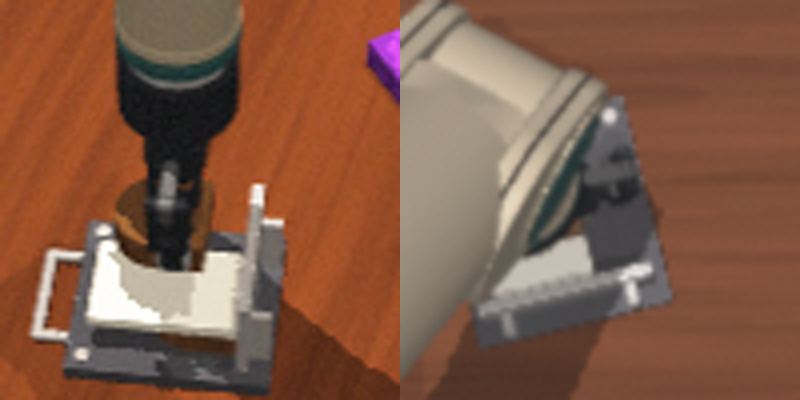

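The block is held level, flat face towards the stop (side crop (165,215)), and the board lies flat against the stop below it. Descending backed off from the stop.

>>> arm_command(series=[0,-0.8,-0.43,0,0,0,-1.7,-0.43,1.2,0,0,-1.7,-0.43,2.6,0,0,-1.7,-0.43,3.8,-0.2,0,-1.7,-0.43,4.3,-0.2])

```text
clock: 13.35
eef_pos: [511.1, 52.9, 52.2]
tool_rot: [-3.141, 0.002, 0.227]
force: [-0.9, 0.1, -1.3]
width: 56.8
gripper_force: 65.5
```

>>> arm_command(series=[0,0,0,0,0,0,0,0,0,0,0,-0.15,0,0,0,0,-0.3,0,0,0,0,-0.4,0,0,0])

```text
clock: 13.77
eef_pos: [508.6, 52.1, 53.5]
tool_rot: [-3.142, -0.001, 0.228]
force: [0.1, -0.3, -1.7]
width: 56.7
gripper_force: 65.5
```

```bash
python3 plan.py 504.5 49.5 48.2 0.225
```

```text
cm x -0.46 y 0.16 z 0.53 roll 0.2 deg | now [508.6  52.1  53.5] 0.228 t 13.77 F [ 0.1 -0.3 -1.7] w 56.7 g 65.5 q7 -0.76
```

>>> arm_command(series=[0,-0.1,0.15,0.2,0,0,-0.2,0.15,0.35,0.2,0,-0.3,0.15,0.4,0.2,0,-0.4,0.15,0.4,0.2,0,-0.4,0.15,0.4,0.2])

```text
clock: 14.18
eef_pos: [505.2, 49.8, 49.0]
tool_rot: [3.142, -0.0, 0.224]
force: [0.5, 0.1, -1.0]
width: 56.6
gripper_force: 65.4
```

>>> arm_command(series=[0,-0.05,0,0,0,0,-0.1,0,0,0,0,-0.15,0,0,0,0,-0.2,0,0,0,0,-0.2,0,0,0])

```text
clock: 14.6
eef_pos: [505.2, 49.7, 49.3]
tool_rot: [3.141, -0.004, 0.225]
force: [5.9, 1.2, -3.8]
width: 56.6
gripper_force: 65.1
```

```bash
python3 plan.py 504.5 49.5 48.2 0.225
```

```text
cm x -0.08 y 0.01 z 0.11 roll 0.0 deg | now [505.2  49.7  49.3] 0.225 t 14.6 F [ 5.9  1.2 -3.8] w 56.6 g 65.1 q7 -0.74
```

Contact with the stop (6 N). Lowering the last millimetre.

>>> arm_command(series=[0,0,0,0.04,0,0,0,0,0.08,0,0,0,0,0.12,0,0,0,0,0.14,0,0,0,0,0.14,0])

```text
clock: 15.02
eef_pos: [505.2, 49.6, 48.3]
tool_rot: [3.141, -0.004, 0.225]
force: [4.6, 1.6, 1.0]
width: 56.6
gripper_force: 65.8
```

```bash
python3 plan.py 504.5 49.5 48.2 0.225
```

```text
cm x -0.07 y -0.01 z 0.01 roll -0.0 deg | now [505.2  49.6  48.3] 0.225 t 15.02 F [4.6 1.6 1. ] w 56.6 g 65.8 q7 -0.74
```

>>> arm_command(series=[0,0,0,0.02,0,0,0,0,0.04,0,0,0,0,0.04,0,67,0,0,0.04,0,70,0,0,0.04,0])

```text
clock: 15.43
eef_pos: [503.0, 49.3, 47.4]
tool_rot: [-3.141, 0.0, 0.224]
force: [-0.3, 0.1, -0.4]
width: 60.0
gripper_force: 0.0
```

>>> arm_command(series=[74,0,0,0,0,80,0,0,0,0,90,0,0,0,0,98,0,0,0,0,98,0,0,0,0])

```text
clock: 15.85
eef_pos: [502.6, 49.2, 47.1]
tool_rot: [-3.141, 0.001, 0.224]
force: [1.1, -0.7, -0.2]
width: 83.6
gripper_force: 0.0
```

>>> arm_command(series=[98,0,0,-0.5,0,98,0,0,-3,0,98,0,0,-6,0,98,0,0,-9,0,98,0,0,-12,0])

```text
clock: 16.27
eef_pos: [502.5, 49.0, 168.7]
tool_rot: [3.141, 0.001, 0.224]
force: [0.5, 0.7, -0.7]
width: 83.7
gripper_force: 0.0
```

>>> arm_command(series=[98,0,-4,0,0,98,0,-8,0,0,98,0,-12,0,0,98,0,-16,0,0,98,0,-20,0,0])

```text
clock: 16.68
eef_pos: [457.7, 246.0, 167.7]
tool_rot: [-3.141, -0.0, 0.224]
force: [1.2, 0.9, 0.6]
width: 83.8
gripper_force: 0.0
```

>>> arm_command(series=[98,0,-4,0,0,98,0,-8,0,0,98,0,-12,0,0,98,0,-12,0,0,98,0,-12,0,0])

```text
clock: 17.1
eef_pos: [430.2, 364.0, 166.9]
tool_rot: [-3.141, 0.001, 0.23]
force: [0.4, -1.7, -0.0]
width: 83.3
gripper_force: 0.0
```

```bash
python3 - <<'E'
from h import *
for n in("top","side"):
    p,d=viewer.get_image(n);W=world(n,d);H=W[...,2];hsv=cv2.cvtColor(p,cv2.COLOR_RGB2HSV);S=hsv[...,1]
    bx=(262,215,340,300) if n=="top" else (285,215,360,300)
    k=(slice(bx[1],bx[3]),slice(bx[0],bx[2]))
    try:
        m=((H>62)&(H<76)&(S>70)).astype(np.uint8);print(n,"heel",np.median(H[k][m[k]>0]),rect(n,m,bx,70))
        m=((H>41)&(H<56)&(S<70)).astype(np.uint8);print(n,"board",np.median(H[k][m[k]>0]),rect(n,m,bx,46))
        print(n,"stop",rect(n,((H>73)&(H<90)&(S<70)).astype(np.uint8),bx,78))
    except Exception as e: print(e)
    a=(280,200,380,300) if n=="side" else (262,205,362,305)
    cv2.imwrite(f"pics/{n}7.png",cv2.resize(p[a[1]:a[3],a[0]:a[2],::-1],None,fx=4,fy=4,interpolation=2))
cv2.imwrite("pics/c7.png",np.hstack([cv2.imread("pics/side7.png"),cv2.imread("pics/top7.png")]))
E
python3 plan.py 504.5 49.5 48.2 0.225
```

```text
top heel 70.34168763651914 (array([514.4,  52.6]), array([58.3, 56.2]), 0.23, 469, array([511.5,  52.3]))
top board 46.00101389434972 (array([534.6,  57.6]), array([97.1, 66. ]), 0.225, 485, array([552.4,  61.1]))
top stop (array([483.5,  31.8]), array([  7.8, 109.4]), -1.341, 153, array([485.2,  31.8]))
side heel 63.363022929992525 (array([478.8,  82.5]), array([0., 0.]), 0.0, 1, array([478.8,  82.5]))
side board 48.500488952692024 (array([467.7,  75.3]), array([31.3, 16.3]), 0.782, 38, array([468. ,  74.7]))
side stop (array([470.8,  86.1]), array([7.9, 6.5]), 0.346, 8, array([470.3,  85.5]))
cm x 0.18 y 31.89 z 11.92 roll -0.1 deg | now [432.  360.1 167.4] 0.224 t 17.2 F [-0.2 -0.5  0.2] w 83.4 g 0.0 q7 -1.49
```

View pics/c7.png

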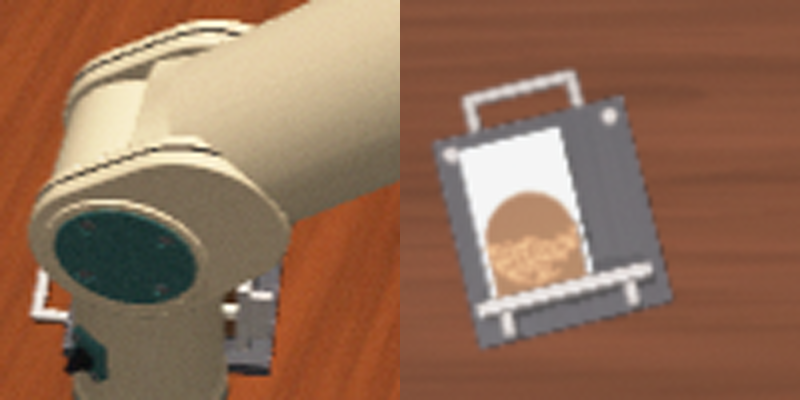

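The top view shows the block upright at z 70, flat face on the stop, centre line 13.3 mm along the stop. The lower block was at 12.9 mm and the board is at 13.8 mm, all at yaw about 0.23, and the gripper is clear. Handing in.

```bash
python3 -c "
from cell import workorder; print(workorder.finish_job())"
```

```text
the job is handed in; nothing more can be done
None
```

I laid the short board on the lower block against the stop, stacked the second block square on top, and handed the job in at about 17 s on the robot clock. No verdict came back, and I couldn't see the lower block under the board at the end to check it hadn't shifted.

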